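# Pin the fork and show it to the inspection camera

## Robot

A 7-joint arm with a two-finger parallel gripper is mounted at the origin on a cart in front of the work surface, level with it; the furniture and walls round the work are solid. World frame = base frame: x ahead of the robot, y to its left, z up, the work surface at z = 0. Lengths are in m, angles in rad, forces in N, time in s.
With the tool pointing down it reaches from about 0.4 to 0.85 m from the base axis. Payload 4.5 kg.
Tool frame: the origin (TCP) lies at the very end of the fingers, on their centre line; the grasp point (between the pads) lies grip_depth behind it (grip_depth is the distance from the TCP to the grasp point, in m); z points along the fingers, y is the line along which they close (so a half turn about z gives the same grasp; the last joint's range is limited). The gripper opens to 85 mm and grips with 20 to 120 N. Pads are 22 mm wide; open, the fingers measure 114 mm over their backs; the gripper's body (76 mm by 85 mm) begins 54 mm behind the grasp point. The pads swing forward as they close: fully open they stand 13 mm farther back than shut.
Start: joints at [1.275, 0.689, -0.195, 1.565, 0.157, 0.902, -0.215], TCP at [0.202, -0.591, 0.231] pointing down, gripper open.
Joint ranges: [-3.01, 3.01], [-0.46, 2.08], [-1.47, 1.51], [0.13, 2.56], [-1, 4.14], [0.04, 2.09], [-2.66, 2.66]. Speed limits (rad/s): [2.57, 2.57, 3.14, 3.14, 3.14, 3.14, 3.14].

## Interface

Orientations are given as [roll, pitch, yaw] about the fixed x, y, z axes, in that order (R = Rz(yaw) Ry(pitch) Rx(roll)).
In Python, from bench import * gives the robot as it stands. The module is installed in compiled form; this text tells all that it offers.
- The arm moves only by the shell command python3 -m jog 'ROWS' [OPENING] [FORCE]. ROWS is JSON, a list of rows, each a list of 2 entries, a list of its own where there are three numbers: the shift along the tool's x, y, z in units of 30 mm (1.0 is 30 mm), then the turn, a rotation vector about the tool's x, y, z in units of 5 degrees (1.0 is 5 degrees). A call has 1 to 10 rows; each row shifts and turns the commanded pose from where the row before left it, along the tool's axes as they then stand; what a row does not reach is not made up. A row lasts 1/8 s, in which the tool goes at most 62.5 mm and 10.7 degrees, less where a joint would pass 70% of its speed; a pose out of reach is approached as far as the arm can. A call is refused whole if a number of a shift passes 1 or a number of a turn 1, either way. A call with a gripper value outside its range is refused whole. OPENING is the opening, from 0 (shut) to 1 (fully open), set as the call begins (- or left out, the last holds). The fingers move at their own pace and stop on an object; FORCE is the grip in N (left out, the last holds). Time passes only in rows, so rows that do not move let the fingers close. It gives the time, the measured TCP pose, the force, the opening and the grip force at its end, in the units of the state.
- read_state(): the state, without advancing time (a new reading comes with each control period).
- get_image(name): name is "scene" or "top" or "wrist"; returns the picture (400x640x3 uint8, blue, green, red); there is no depth.
- calibration(name): a dict with "intrinsics" (3x3 intrinsics, pixels), "R" (3x3) and "t" (3): a world point X has camera coordinates R X + t; the wrist camera has in their place "tool_from_camera" (4x4, takes a point from camera to tool coordinates, whose origin is the TCP and whose axes are the flange's). Camera axes: x right, y down, z forward; pixel columns grow to the right and rows downward; lengths in m; the calibration is good to about 2 mm. A picture is of the moment at which its call begins: read the wrist's pose just before it. calibration takes no time and is no camera call.
- job_done(): hands the job in; it is judged then, once.
The state is a dict: "time": time; "joints": joint angles; "dq": joint speeds; "joint_efforts": joint torques, N m; "ee_pos": TCP position; "tcp_rot": TCP orientation; "wrist_force": force on the tool from outside, world axes, zero at the start; "torque": the same for the moment, N m; "width": opening from 0.0 (shut) to 1.0 (fully open); "gripper_force": force on a finger pad.
Only numpy, scipy, OpenCV 4.12 (cv2) and the standard library are available. Lean on these libraries where they do the work, as an engineer would, in place of code of your own. Each camera call takes 0.05 s, during which the arm holds its last target. There are 200 camera calls.

## Task

Take the longer of the two headed pins out of the drilled rack, put it down through both cheeks of the steel fork lying in its nest until the head sits on the fork, and let go of it. Then lift the fork out of the nest by its shank and hold it up to the inspection camera, with the middle of its pinned eye on the lens axis 12 cm in front of the lens, the fork level with the pin upright and head on top, and one of the fork's long flat sides squarely facing the lens. Finish while holding it there, still and with the pin fully home; do not touch the camera, and leave the short pin and everything else where they are.

Things in the scene. Friction and masses are not known exactly. Their poses are not given: they have to be found in the camera images.
- fork: Steel fork head (clevis), 0.35 kg, lying in the nest, underside 24 mm above the table, 30 high. Origin: on its underside, on the pin hole's axis. x: across its flat sides; y: from shank to open end; z: up. Two cheeks 36 (x) x 40 (y) x 8, gap 14 between, centred on the 14 dia hole through both. Web 36 wide at y -20 to -32. Shank 20 wide (x), 30 high, y -32 to -92.
- fork_eye (a point): Middle of the fork's pin hole, 15 mm above the fork's underside. Axes as the fork.
- long_pin: Longer headed steel pin, 70 g, upright in the rack. Origin: centre of its foot; z towards the head. Shaft 12 mm dia, 46 long, foot tapered over 3; round head 22 dia, 14 high (46 to 60 above the origin). In the rack the foot is 4 above the table and the head's underside 18 above the rack's top. Fully home in the fork its origin is 16 below the fork's underside.
- short_pin: Shorter pin, same head and diameter, but a shaft of only 30 mm: in the rack its head stands only 2 above the rack. Not wanted, stays there. Which hole each pin stands in varies. Origin: centre of its foot.
- rack: Fixed aluminium block 56 (x) x 104 (y) x 32 mm high with two upright blind holes, 14 dia, 28 deep, at y = +25 and -25. Origin: centre of its underside.
- nest: Fixed nest: foot 92 x 124 x 8 mm, on it a block 50 wide, top 24 above the table, with a 22 dia clearance hole under the fork's hole for the pin's foot. Two rails 6 wide, 6 high stand along the shank (y -42 to -92, tops 30 above the table, 1.5 play each side); the fork lies loose and lifts straight out. Origin: on the table below the hole's axis; axes as the fork.
- camera: Fixed inspection camera on a stand at the left: foot 80 x 80 mm, upright, grey housing, round black lens; 223 high. Origin: on the table below the camera. Its x axis points backwards: the lens looks level along -x; z up. Lens axis 200 above the table, lens front 45 ahead of the origin.
- lens (a point): Centre of the lens's front, 200 mm above the table. Axes as the camera.
- focus (a point): Point on the lens axis 120 mm in front of the lens, 200 mm above the table, where the fork's eye is to be shown. Axes as the camera.
- adj_wrench: Bystander: adjustable wrench with a blue grip, 64 x 334 x 15 mm, lying along the back edge; stays where it is. Origin: centre of its underside.
- bottle_a: Bystander: tea bottle, 65 dia x 205 mm high, in the back right corner; stays where it is. Origin: centre of its underside.
- bottle_b: Bystander: tea bottle, 65 dia x 204 mm high, in the back left corner; stays where it is. Origin: centre of its underside.
- nose_pliers: Bystander: red-handled long-nose pliers, 60 x 192 x 11 mm, lying at the right edge; stays where it is. Origin: centre of its underside.
- workpiece: Bystander: dark square tube welded on a plate, 77 x 120 x 62 mm, front left; stays where it is. Origin: centre of its underside.
- angle_offcut: Bystander: rusty angle iron offcut, 30 x 90 x 30 mm, at the front; stays where it is. Origin: centre of its underside.
- loose_nut: Bystander: single steel nut, 24 x 27 x 13 mm, lying among the work; stays where it is. Origin: centre of its underside.
- loose_bolt: Bystander: single hexagon-head bolt, 19 x 60 x 22 mm, lying among the work; stays where it is. Origin: centre of its underside.
There are look-alikes about, which are no part of the job. Leave any green or turquoise look-alike of the long_pin alone.

How it is judged:
By the outcome, as a careful person would: the job done as asked, in the order asked, and still so for the second after the job is handed in, while the arm keeps its last pose, push and grip.
It also fails if it takes over 51 s, if anything falls off the work surface, if the arm or the gripper's body presses on something with over 40 N, if the wrist force passes 120 N, or if a joint passes its speed limit or range.

## Working session

There is one attempt and no reset: what is moved stays moved. The work goes in short steps, Python scripts to look and compute and a shell command to move; the robot and the scene stay as the last step left them, time stands still between calls to the robot, and variables do not carry over. Pictures are saved under pics/ and viewed, at most 10 in all, crops included, and the job is handed in when it is done.

```bash
mkdir -p pics; python3 - <<'E'
from bench import *
import cv2,numpy as np
s=read_state();print({k:np.round(v,3).tolist() for k,v in s.items()})
try: print(grip_depth)
except Exception as e: print(e)
a=get_image("scene");b=get_image("top")
cv2.imwrite("pics/scene.png",a);cv2.imwrite("pics/top.png",b)
for n in("scene","top","wrist"):
  c=calibration(n);print(n,{k:np.round(v,4).tolist() for k,v in c.items()})
E
```

```text
{'time': 0.0, 'joints': [1.275, 0.69, -0.195, 1.566, 0.157, 0.903, -0.215], 'dq': [0.0, -0.001, 0.0, 0.0, 0.0, 0.001, -0.001], 'joint_efforts': [-0.001, -53.96, -1.267, -15.854, 0.009, 0.009, 0.0], 'ee_pos': [0.202, -0.591, 0.23], 'tcp_rot': [-3.14, 0.0, 0.33], 'wrist_force': [-0.826, -0.152, 0.673], 'torque': [-0.001, 0.007, -0.034], 'gripper_force': 0.0, 'width': 1.003}
0.0187
scene {'intrinsics': [[409.1103, 0.0, 320.9966], [0.0, 409.1103, 197.5229], [0.0, 0.0, 1.0]], 'R': [[-0.5694, -0.8217, 0.0244], [-0.5035, 0.3251, -0.8005], [0.6498, -0.4681, -0.5989]], 't': [0.2986, 0.4241, 0.6033]}
top {'intrinsics': [[466.2026, 0.0, 319.3459], [0.0, 466.2026, 198.9619], [0.0, 0.0, 1.0]], 'R': [[-0.096, -0.9954, 0.0038], [-0.9702, 0.0927, -0.2237], [0.2223, -0.0252, -0.9746]], 't': [0.027, 0.5841, 1.1121]}
wrist {'intrinsics': [[332.4018, 0.0, 317.5292], [0.0, 332.4018, 200.3614], [0.0, 0.0, 1.0]], 'tool_from_camera': [[0.0005, -0.966, -0.2584, 0.0656], [1.0, 0.0005, 0.0002, -0.0003], [-0.0001, -0.2584, 0.966, -0.1424], [0.0, 0.0, 0.0, 1.0]]}
```

View pics/top.png

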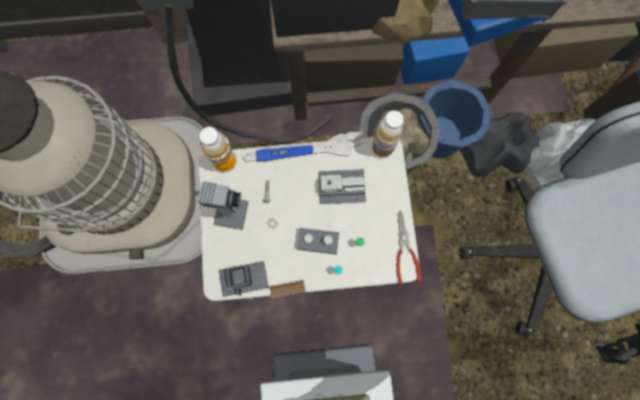

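View pics/scene.png

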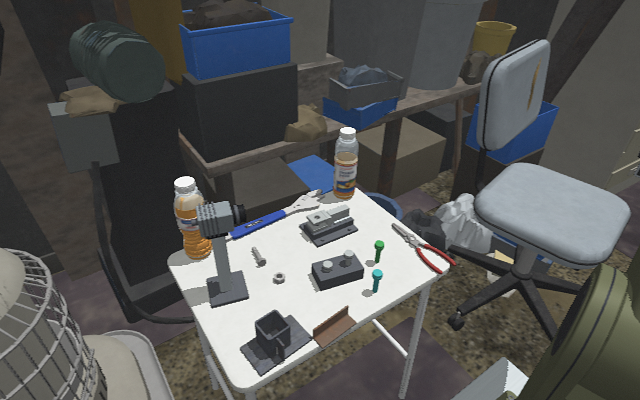

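The top view shows the rack at about (318,240) with two heads at (308,238) and (328,240), the fork in its nest at (342,186), and the inspection camera at (220,197). The green and turquoise look-alikes stand free at (360,242) and (337,270). Next I'll enlarge the rack, fork and camera.

```bash
python3 - <<'E'
import cv2,numpy as np
a=cv2.imread("pics/scene.png");b=cv2.imread("pics/top.png")
c1=cv2.resize(a[195:305,295:395],None,fx=4,fy=4,interpolation=cv2.INTER_CUBIC)[:, :400]
c2=cv2.resize(b[162:262,290:390],None,fx=4,fy=4,interpolation=cv2.INTER_CUBIC)
o=np.zeros((440,800,3),np.uint8);o[:440,:400]=c1;o[:400,400:]=c2
cv2.imwrite("pics/crop1.png",o)
E
```

```text
(no output)
```

View pics/crop1.png

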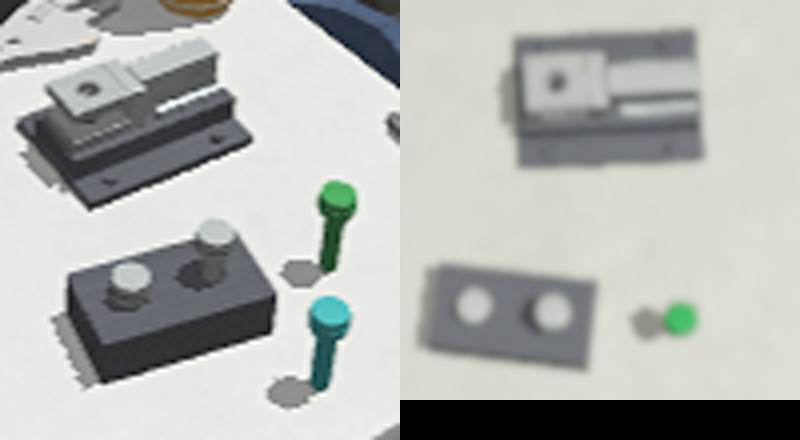

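Of the two heads in the rack, the one at top (328,240) / scene (349,252) stands clearly above the rack with its shaft showing, so it is the long pin. The one at top (308,238) / scene (328,264) sits almost on the rack, so it is the short pin. Green and turquoise are the look-alikes. The fork hole is at top (329.6,182.4) / scene (317,217.5), with the shank towards -y.

```bash
cat > h.py <<'E'
from bench import *
import cv2,numpy as np
from scipy.spatial.transform import Rotation as Ro
def cam(n,st=None):
    c=calibration(n);K=np.array(c["intrinsics"])
    if n!="wrist": return K,np.array(c["R"]),np.array(c["t"])
    T=np.eye(4);T[:3,:3]=Ro.from_euler("xyz",st["tcp_rot"]).as_matrix();T[:3,3]=st["ee_pos"]
    M=np.linalg.inv(T@np.array(c["tool_from_camera"]));return K,M[:3,:3],M[:3,3]
def tri(obs):  # [(cam,px)]
    A=[]
    for (K,R,t),p in obs:
        P=K@np.c_[R,t];A+=[p[0]*P[2]-P[0],p[1]*P[2]-P[1]]
    X=np.linalg.svd(np.array(A))[2][-1];return X[:3]/X[3]
def proj(c,X):
    q=c[0]@(c[1]@np.asarray(X)+c[2]);return q[:2]/q[2]
def onz(c,p,z):
    K,R,t=c;d=R.T@np.linalg.inv(K)@[p[0],p[1],1];o=-R.T@t;return o+d*(z-o[2])/d[2]
E
python3 - <<'E'
from h import *
S,T=cam("scene"),cam("top")
for n,a,b,z in [("long",(348.8,252.5),(327.9,239.7),.064),("short",(327.8,263.8),(308.4,238),.048),("hole",(317.3,217.5),(329.6,182.4),.054)]:
    X=tri([(S,a),(T,b)]);print(n,X.round(4),onz(S,a,z).round(4),onz(T,b,z).round(4),proj(S,X)-a)
a=cv2.imread("pics/scene.png");b=cv2.imread("pics/top.png")
c1=cv2.resize(a[190:310,190:290],None,fx=4,fy=4,interpolation=cv2.INTER_CUBIC)
c2=cv2.resize(b[165:245,190:290],None,fx=4,fy=4,interpolation=cv2.INTER_CUBIC)
o=np.zeros((480,800,3),np.uint8);o[:,:400]=c1;o[:320,400:]=c2
cv2.imwrite("pics/crop2.png",o)
E
```

```text
long [ 0.4793 -0.0405  0.0614] [ 0.477  -0.0391  0.064 ] [ 0.4792 -0.0402  0.064 ] [-0.2069756  -0.03999167]
short [0.4907 0.0074 0.0437] [0.4869 0.0095 0.048 ] [0.4904 0.0077 0.048 ] [-0.27564917 -0.05484395]
hole [ 0.6295 -0.0601  0.0478] [ 0.6233 -0.0558  0.054 ] [ 0.6279 -0.0598  0.054 ] [-0.0270654 -0.0055035]
```

View pics/crop2.png

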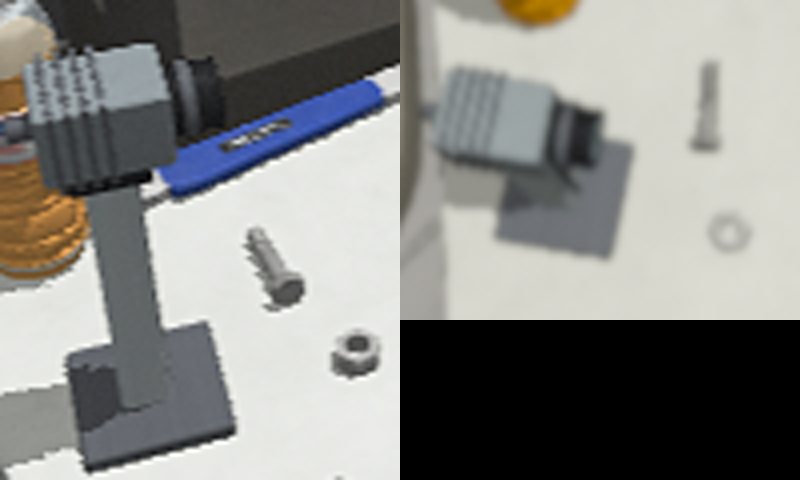

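Triangulated heights match the text: long head 61 mm against 64, short 44 against 48, hole 48 against 54, within the coarse pixel error. The crop shows the camera foot at scene about (227,289), with the lens looking towards -y and slightly -x. I'll move the wrist camera over the work for a precise look.

```bash
python3 -m jog '[[[1,-0.82,0],[0,0,0]],[[1,-0.82,0],[0,0,0]],[[1,-0.82,0],[0,0,0]],[[1,-0.82,0],[0,0,0]],[[1,-0.82,0],[0,0,0]],[[1,-0.82,0],[0,0,0]],[[1,-0.82,0],[0,0,0]],[[1,-0.82,0],[0,0,0]],[[1,-0.82,0],[0,0,0]],[[1,-0.82,0],[0,0,0]]]'
python3 -m jog '[[[0.69,-0.07,0],[0,0,-1]],[[0.69,-0.07,0],[0,0,-1]],[[0.69,-0.07,0],[0,0,-1]],[[0.69,-0.07,0],[0,0,-1]],[[0.69,-0.07,0],[0,0,-1]],[[0.69,-0.07,0],[0,0,-1]],[[0.69,-0.07,0],[0,0,-1]],[[0.69,-0.07,0],[0,0,-1]],[[0.69,-0.07,0],[0,0,-1]],[[0.69,-0.07,0],[0,0,-1]]]'
python3 -m jog '[[[0.69,-0.07,0],[0,0,-1]],[[0.69,-0.07,0],[0,0,-1]],[[0.69,-0.07,0],[0,0,-1]],[[0.69,-0.07,0],[0,0,-1]],[[0,0,0],[0,0,0]]]'
python3 - <<'E'
from h import *
import json
s=read_state();a=get_image("wrist");cv2.imwrite("pics/w1.png",a)
json.dump({k:np.array(s[k]).tolist() for k in("ee_pos","tcp_rot","joints")},open("pics/w1.json","w"));print(open("pics/w1.json").read())
E
```

```text
time: 1.35
ee_pos: [0.407, -0.2602, 0.2311]
tcp_rot: [-3.141, 0.0, 0.33]
wrist_force: [0.7, 0.2, 0.5]
width: 1.003
gripper_force: 0.0
time: 2.6
ee_pos: [0.544, -0.1122, 0.2313]
tcp_rot: [3.142, 0.0, 1.208]
wrist_force: [-0.7, -0.4, -0.1]
width: 0.996
gripper_force: 0.0
time: 3.22
ee_pos: [0.5547, -0.0289, 0.2314]
tcp_rot: [3.142, -0.001, 1.556]
wrist_force: [0.5, 0.9, -0.6]
width: 0.999
gripper_force: 0.0
{"ee_pos": [0.5547126290401068, -0.02888714570474602, 0.23144358772142368], "tcp_rot": [3.1415220921179374, -0.0013339441082464987, 1.5564776141308192], "joints": [0.26385272693996736, 0.6286187727214508, -0.49016786329794043, 1.76872582107592, 0.37942476637753414, 0.8390594622095031, -0.41821243314132955]}
```

View pics/w1.png

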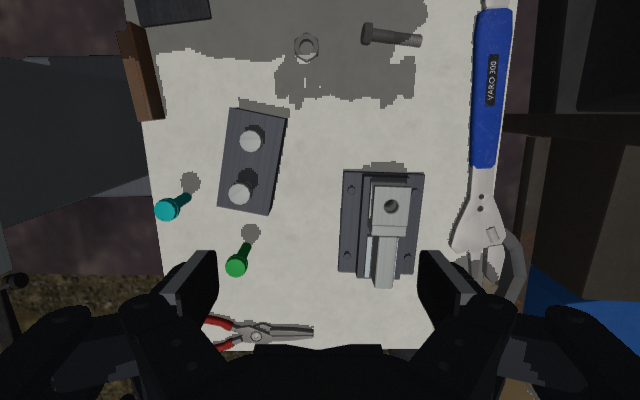

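The wrist view shows the long pin's head at (239,194), the short pin at (250,141), the fork hole at (391,206), and the shank running down to (384,288). I'll enlarge the fork and pins and find the centres by thresholding.

```bash
python3 - <<'E'
from h import *
import json
s=json.load(open("pics/w1.json"));W=cam("wrist",s);a=cv2.imread("pics/w1.png");g=cv2.cvtColor(a,6)
def blob(x0,x1,y0,y1,lo,hi,name,z):
    m=cv2.inRange(g[y0:y1,x0:x1],lo,hi);n,l,st,c=cv2.connectedComponentsWithStats(m)
    for i in range(1,n):
        if st[i,4]>40:
            p=c[i]+[x0,y0];print(name,st[i].tolist(),p.round(1),onz(W,p,z).round(4))
blob(380,402,196,217,0,95,"hole",.054)
blob(222,256,176,210,110,255,"long",.064)
blob(234,268,124,156,110,255,"short",.048)
c=np.hstack([cv2.resize(a[165:295,335:430],(475,650),interpolation=2)[:600],cv2.resize(a[120:220,210:275],(325,500),interpolation=2)if 0 else np.vstack([cv2.resize(a[120:220,210:275],(325,500),interpolation=2),np.zeros((100,325,3),np.uint8)])])
cv2.imwrite("pics/crop3.png",c)
E
```

```text
hole [4, 3, 15, 15, 159] [390.7 206.1] [ 0.6278 -0.0555  0.054 ]
long [6, 8, 22, 21, 348] [238.7 193.9] [ 0.4791 -0.0385  0.064 ]
short [5, 7, 22, 21, 352] [249.7 140.9] [0.4898 0.0103 0.048 ]
```

View pics/crop3.png

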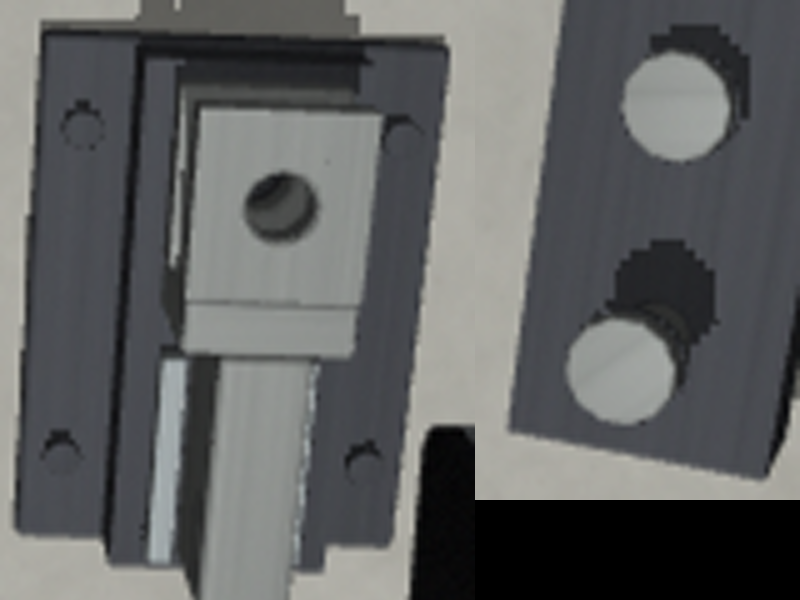

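```bash
python3 - <<'E'
from h import *
import json
s=json.load(open("pics/w1.json"));W=cam("wrist",s)
P=[onz(W,p,.054) for p in [(374.8,186.4),(411.6,187.6),(371.6,235),(405.6,236.2)]]
for p in P:print(p.round(4))
print("len",np.linalg.norm(P[0]-P[2]),np.linalg.norm(P[1]-P[0]))
d=(P[0]+P[1]-P[2]-P[3]);print("yaw from y",np.degrees(np.arctan2(-d[0],d[1])))
d=P[1]-P[0]+P[3]-P[2];print("yaw from x",np.degrees(np.arctan2(d[1],d[0])))
T=cam("top");S=cam("scene")
print(tri([(W,(390.7,206.1)),(T,(329.6,182.4)),(S,(317.3,217.5))]).round(4),tri([(W,(238.7,193.9)),(T,(327.9,239.7)),(S,(348.8,252.5))]).round(4))
E
```

```text
[ 0.6113 -0.0351  0.054 ]
[ 0.6477 -0.0368  0.054 ]
[ 0.6096 -0.0861  0.054 ]
[ 0.6445 -0.0879  0.054 ]
len 0.05097392869455657 0.03636667405328304
yaw from y -2.7283961690771945
yaw from x -2.8198473075136614
[ 0.6295 -0.0596  0.0475] [ 0.479  -0.0401  0.0619]
```

Fork yaw is -2.8°, and the measured face is 36.4 x 51 mm against the given 36 x 52. The turquoise pin stands close on the -x side, so I approach the long pin with the gripper half open.

```bash
python3 -m jog '[[[-0.09,-0.63,0.9],[0,0,0.4]],[[-0.09,-0.63,0.9],[0,0,0]],[[-0.09,-0.63,0.9],[0,0,0]],[[-0.09,-0.63,0.9],[0,0,0]],[[0,0,0],[0,0,0]]]' 0.5 40
python3 - <<'E'
from h import *
import json
s=read_state();a=get_image("wrist");cv2.imwrite("pics/w2.png",a)
json.dump({k:np.array(s[k]).tolist() for k in("ee_pos","tcp_rot","joints","width")},open("pics/w2.json","w"));print(open("pics/w2.json").read())
W=cam("wrist",s);print("tcp px",proj(W,s["ee_pos"]),"head px",proj(W,[.479,-.039,.064]))
g=cv2.cvtColor(a,6)
for n,z in(("long",.064),):
    p0=proj(W,[.479,-.039,z]).astype(int);x0,y0=p0-45
    m=cv2.inRange(g[y0:y0+90,x0:x0+90],125,215);k,l,st,c=cv2.connectedComponentsWithStats(m)
    for i in range(1,k):
        if st[i,4]>200:p=c[i]+[x0,y0];print(n,st[i].tolist(),p.round(1),onz(W,p,z).round(4))
E
```

```text
time: 3.9
ee_pos: [0.4762, -0.0405, 0.1221]
tcp_rot: [-3.136, 0.002, 1.515]
wrist_force: [0.8, 0.3, -0.4]
width: 0.501
gripper_force: 0.0
{"ee_pos": [0.4762301576307269, -0.04051702263278901, 0.12214544110724172], "tcp_rot": [-3.1362112137877673, 0.0024843991902292473, 1.5151831950919465], "joints": [0.19461326410205443, 0.7070817302657839, -0.333200840834754, 2.0903905782711356, 0.5365909211666746, 0.4324728247447193, -0.6147019748374535], "width": 0.500683884027211}
tcp px [317.09277101 257.65807399] head px [321.92333601 215.95561452]
long [0, 0, 90, 90, 2690] [316.5 234.1] [ 0.4749 -0.051   0.064 ]
long [30, 30, 33, 31, 791] [321.8 214.9] [ 0.479  -0.0383  0.064 ]
```

View pics/w2.png

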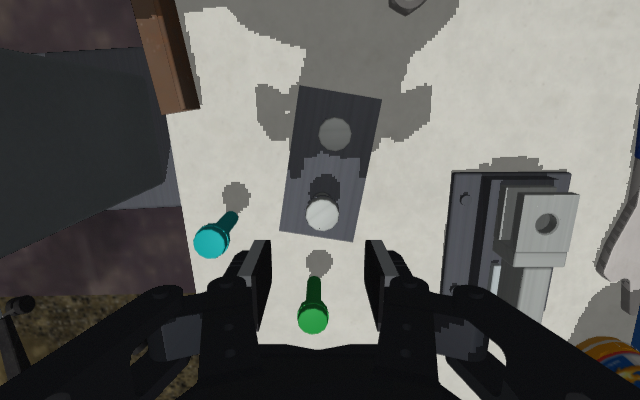

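Both wrist heights put the long head at (0.479,-0.0384) with z = 64 mm, so the height is confirmed. In this view the long head is at (322,215), the short one at (335,134), green at (313,318) and turquoise at (212,240). Descending now.

```bash
python3 -m jog '[[[0.08,0.09,0],[0,0,0]],[[0,0,0.8],[0,0,0]],[[0,0,0.8],[0,0,0]],[[0,0,0.7],[0,0,0]],[[0,0,0],[0,0,0]],[[0,0,0],[0,0,0]]]'
python3 -c "
from h import *
s=read_state();print(s['ee_pos'],s['tcp_rot'],s['wrist_force'])"
```

```text
time: 4.7
ee_pos: [0.4831, -0.0365, 0.0553]
tcp_rot: [3.139, -0.0, 1.517]
wrist_force: [-0.7, -0.1, -0.6]
width: 0.5
gripper_force: 0.0
[ 0.48307227 -0.03645519  0.05525889] [ 3.13910771e+00 -2.62433189e-04  1.51656200e+00] [-0.742665   -0.13918779 -0.60520433]
```

```bash
python3 -m jog '[[[-0.06,-0.13,0.16],[0,0,0]],[[0,0,0],[0,0,0]],[[0,0,0],[0,0,0]]]'
python3 -m jog '[[[0,0,0],[0,0,0]],[[0,0,0],[0,0,0]],[[0,0,0],[0,0,0]],[[0,0,0],[0,0,0]]]' 0 60
```

```text
time: 5.08
ee_pos: [0.4778, -0.0382, 0.0497]
tcp_rot: [3.141, 0.0, 1.517]
wrist_force: [-0.5, 0.2, 0.0]
width: 0.506
gripper_force: 0.0
time: 5.58
ee_pos: [0.4779, -0.0381, 0.0498]
tcp_rot: [3.141, 0.0, 1.517]
wrist_force: [-0.2, 0.1, 5.6]
width: 0.223
gripper_force: 58.5
```

```bash
python3 -m jog '[[[0,0,-0.4],[0,0,0]],[[0,0,-0.7],[0,0,0]],[[0,0,-0.8],[0,0,0]],[[0,0,-0.7],[0,0,0]],[[0,0,0],[0,0,0]]]'
python3 - <<'E'
from h import *
s=read_state();a=get_image("scene");b=get_image("wrist")
print(s["ee_pos"],s["tcp_rot"],s["gripper_force"],s["width"])
c=cam("scene");p=proj(c,s["ee_pos"]).astype(int);print(p)
x,y=p-[50,50];o=np.hstack([cv2.resize(a[y:y+100,x:x+100],(400,400),interpolation=2),cv2.resize(b[170:290,257:377],(400,400),interpolation=2)])
cv2.imwrite("pics/c4.png",o)
E
```

```text
time: 6.2
ee_pos: [0.4784, -0.0383, 0.1289]
tcp_rot: [3.139, -0.0, 1.516]
wrist_force: [-0.3, -0.4, -0.9]
width: 0.227
gripper_force: 58.8
[ 0.478422   -0.03831785  0.12885487] [ 3.13873355e+00 -3.50067034e-04  1.51605071e+00] 58.798622488975525 0.22721506994870497
[350 229]
```

View pics/c4.png

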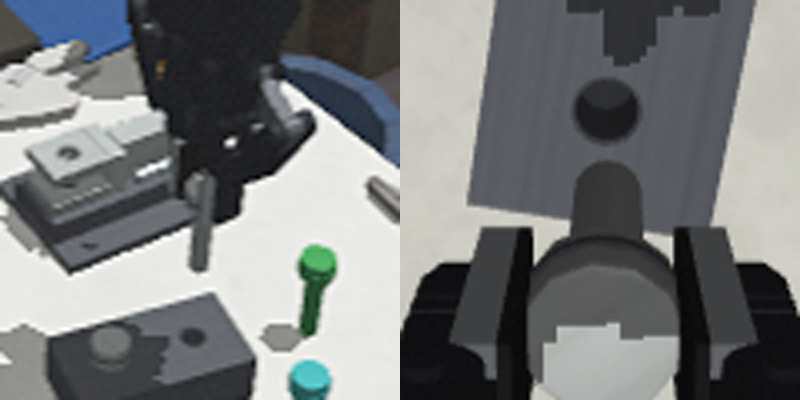

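The long pin hangs upright in the pads and its rack hole is empty at wrist crop (607,110). The short pin is still in its hole. Moving over the fork hole.

```bash
python3 -m jog '[[[-0.05,0.83,0],[0,0,0]],[[-0.05,0.84,0],[0,0,0]],[[-0.05,0.84,0],[0,0,0]],[[-0.05,0.84,0],[0,0,0]],[[-0.05,0.83,0],[0,0,0]],[[-0.05,0.83,0],[0,0,0]],[[0,0,0],[0,0,0]],[[0,0,0],[0,0,0]],[[0,0,0],[0,0,0]]]'
python3 - <<'E'
from h import *
W=cam("wrist",{"ee_pos":[0.478422,-0.03831785,0.12885487],"tcp_rot":[3.13873355,-3.5e-4,1.51605]})
print("rackhole",onz(W,(319.1,203),.032).round(4),"footdisk",proj(W,[.4784,-.0383,.083]))
s=read_state();b=get_image("wrist");cv2.imwrite("pics/w5.png",b)
W=cam("wrist",s);print(s["ee_pos"],s["tcp_rot"])
p=proj(W,[.628,-.0555,.054]);print("exp",p);x,y=(p-[22,22]).astype(int)
g=cv2.cvtColor(b,6)
m=cv2.inRange(g[y:y+44,x:x+44],0,95);k,l,st,c=cv2.connectedComponentsWithStats(m)
for i in range(1,k):
    if st[i,4]>40:q=c[i]+[x,y];print(st[i].tolist(),q.round(1),onz(W,q,.054).round(4))
x,y=257,150
cv2.imwrite("pics/c5.png",cv2.resize(b[y:y+140,x:x+120],None,fx=4,fy=4,interpolation=2))
E
```

```text
time: 7.42
ee_pos: [0.6259, -0.0551, 0.1271]
tcp_rot: [-3.14, 0.0, 1.517]
wrist_force: [0.1, 0.0, -1.1]
width: 0.226
gripper_force: 58.9
rackhole [ 0.4801 -0.0388  0.032 ] footdisk [316.91477675 225.07539137]
[ 0.62589863 -0.05513672  0.12706668] [-3.13964001e+00  4.02090932e-04  1.51730854e+00]
exp [320.54153708 212.11773806]
[11, 0, 25, 44, 799] [320.6 211.9] [ 0.628  -0.0553  0.054 ]
```

View pics/c5.png

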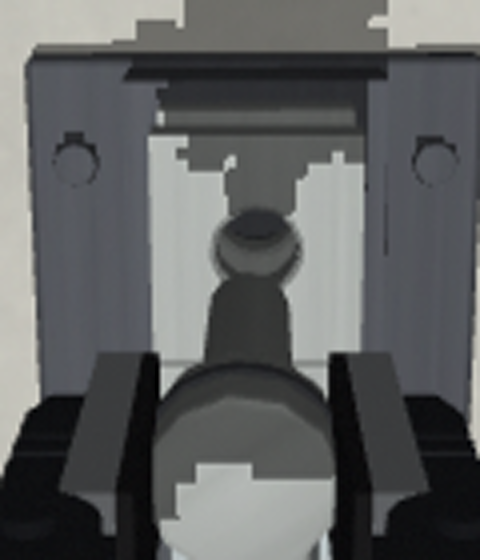

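The pin foot is at crop (250,280), and the fork hole at crop (257,249) lies just ahead and about 1.3 mm to the right at plane height. I'll shift by that and lower the pin, watching the force.

```bash
python3 -m jog '[[[0.01,0.04,0.5],[0,0,0]],[[0,0,0.4],[0,0,0]],[[0,0,0.2],[0,0,0]],[[0,0,0.15],[0,0,0]],[[0,0,0],[0,0,0]],[[0,0,0],[0,0,0]]]'
```

```text
time: 8.22
ee_pos: [0.6284, -0.0551, 0.0902]
tcp_rot: [-3.141, 0.0, 1.517]
wrist_force: [-0.8, 0.1, -0.4]
width: 0.229
gripper_force: 58.9
```

```bash
python3 -m jog '[[[0,0,0.2],[0,0,0]],[[0,0,0.2],[0,0,0]],[[0,0,0.2],[0,0,0]],[[0,0,0],[0,0,0]],[[0,0,0],[0,0,0]]]'
python3 -m jog '[[[0,0,0.2],[0,0,0]],[[0,0,0.2],[0,0,0]],[[0,0,0.1],[0,0,0]],[[0,0,0],[0,0,0]],[[0,0,0],[0,0,0]]]'
```

```text
time: 8.85
ee_pos: [0.6286, -0.055, 0.072]
tcp_rot: [3.141, 0.0, 1.517]
wrist_force: [-0.1, 0.3, -1.0]
width: 0.225
gripper_force: 58.9
time: 9.48
ee_pos: [0.6286, -0.055, 0.0571]
tcp_rot: [3.141, -0.0, 1.517]
wrist_force: [-0.9, -0.6, -1.7]
width: 0.229
gripper_force: 58.9
```

```bash
python3 -m jog '[[[0,0,0],[0,0,0]],[[0,0,0],[0,0,0]],[[0,0,-0.5],[0,0,0]],[[0,0,-1],[0,0,0]],[[-0.7,0,-0.5],[0,0,0]],[[-0.7,0,0],[0,0,0]],[[-0.67,-0.0,0],[0,0,0]],[[0,0,0],[0,0,0]],[[0,0,0],[0,0,0]]]' 0.5
python3 - <<'E'
from h import *
s=read_state();b=get_image("wrist");a=get_image("scene");cv2.imwrite("pics/w6.png",b);cv2.imwrite("pics/s6.png",a)
W=cam("wrist",s);print(s["ee_pos"],s["tcp_rot"])
p=proj(W,[.628,-.0553,.068]).astype(int);print(p)
x,y=max(p[0]-70,0),max(p[1]-60,0);o=cv2.resize(b[y:y+190,x:x+140],(420,570),interpolation=2)
q=proj(cam("scene"),[.628,-.0553,.06]).astype(int);x,y=q-[40,40];print(q)
o2=np.zeros((570,380,3),np.uint8);o2[:380]=cv2.resize(a[y:y+80,x:x+80],(380,380),interpolation=2)
cv2.imwrite("pics/c6.png",np.hstack([o,o2]))
E
```

```text
time: 10.6
ee_pos: [0.6248, -0.1161, 0.1164]
tcp_rot: [-3.141, -0.001, 1.517]
wrist_force: [-1.0, 0.1, -0.3]
width: 0.504
gripper_force: 0.0
[ 0.62483765 -0.11608729  0.11641105] [-3.14067777e+00 -1.35963799e-03  1.51716272e+00]
[317 120]
[316 214]
```

View pics/c6.png

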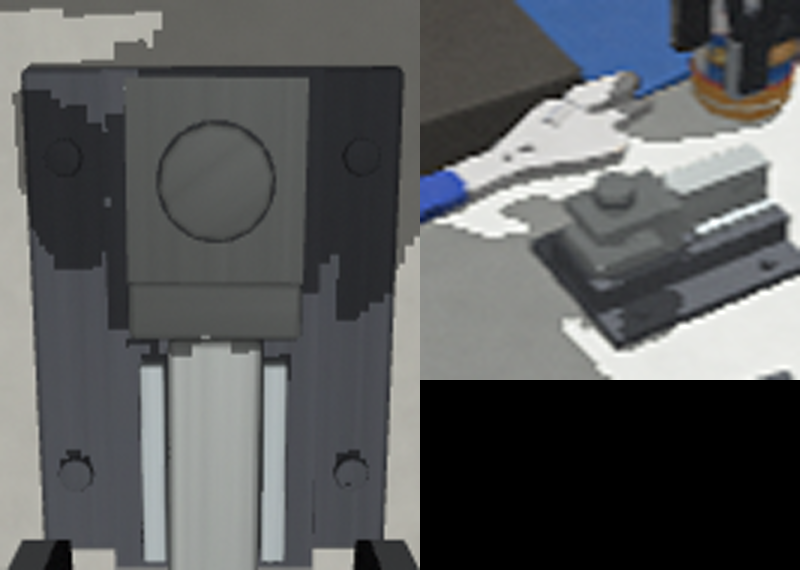

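The pin head sits flat on the fork at wrist crop (216,181) and scene crop (614,188), with no shaft visible, so it is fully home. I've now viewed 10 pictures, so everything from here is by numbers. First I'll work out the inspection camera's pose from the pixels already seen.

```bash
python3 - <<'E'
from h import *
S,T=cam("scene"),cam("top")
W=cam("wrist",read_state());print("head",onz(W,(319,120.3),.068))
f=lambda x,y:(190+x/4,190+y/4); t=lambda x,y:(190+(x-400)/4,165+y/4)
pts={"A":((208,322),(632,145)),"B":((236,428),(608,258)),"C":((88,465),(497,238)),"lens":((222,90),(603,137))}
for n,(a,b) in pts.items():
    print(n,tri([(S,f(*a)),(T,t(*b))]).round(4),"top",onz(T,t(*b),.2 if n=="lens" else .008).round(4),"scene",onz(S,f(*a),.2 if n=="lens" else .008).round(4))
print("D scene",onz(S,f(66,355),.008))
h=[onz(T,t(*p),.223) for p in((450,67),(556,88),(545,168),(437,150))];print(np.round(h,4))
g=cv2.imread("pics/top.png",0);
for p in((600,200),(560,220),(500,90),(575,135),(596,137)):
    u=np.int32(np.round(t(*p)));print(p,cv2.imread("pics/top.png")[u[1],u[0]])
E
```

```text
head [ 0.62926553 -0.05461103  0.068     ]
A [0.6095 0.1584 0.0055] top [0.6091 0.1584 0.008 ] scene [0.6069 0.159  0.008 ]
B [0.5355 0.1789 0.0029] top [0.535  0.1787 0.008 ] scene [0.5308 0.1799 0.008 ]
C [0.5567 0.2519 0.0008] top [0.5552 0.2502 0.008 ] scene [0.551  0.2535 0.008 ]
lens [0.5708 0.15   0.1956] top [0.5695 0.1491 0.2   ] scene [0.566  0.1523 0.2   ]
D scene [0.62737949 0.23428347 0.008     ]
[[0.6114 0.2271 0.223 ]
 [0.5939 0.1698 0.223 ]
 [0.5497 0.1781 0.223 ]
 [0.5653 0.236  0.223 ]]
(600, 200) [122 118 115]
(560, 220) [120 114 111]
(500, 90) [148 147 139]
(575, 135) [44 41 38]
(596, 137) [96 95 88]
```

```bash
python3 -m jog '[[[0.82,-0.25,-0.89],[0,0,0]],[[0.82,-0.25,-0.89],[0,0,0]],[[0.82,-0.25,-0.89],[0,0,0]],[[0.82,-0.25,-0.89],[0,0,0]],[[0.82,-0.25,-0.89],[0,0,0]],[[0.82,-0.25,-0.89],[0,0,0]],[[0.82,-0.25,-0.89],[0,0,0]],[[0.82,-0.25,-0.89],[0,0,0]],[[0,0,0],[0,0,0]],[[0,0,0],[0,0,0]]]'
python3 - <<'E'
from h import *
import json
s=read_state();b=get_image("wrist");cv2.imwrite("pics/w7.png",b)
json.dump({k:np.array(s[k]).tolist() for k in("ee_pos","tcp_rot","joints")},open("pics/w7.json","w"))
W=cam("wrist",s);g=cv2.cvtColor(b,6)
print(s["ee_pos"],s["joints"])
u=np.array([-.27,-.963]);n=np.array([.963,-.27]);c=np.array([.5825,.205])
for nm,X in(("lens",[*(c+.045*u),.2]),("A",[.609,.159,.008]),("B",[.535,.179,.008]),("C",[.556,.251,.008]),("hous",[*c,.223])):print(nm,proj(W,X).round(1))
# profiles along the axis at z=.2 and foot plane
for off in(-.008,0,.008):
    print("axis",off,[int(cv2.getRectSubPix(g,(1,1),tuple(map(float,proj(W,[*(c+a*u+off*n),.2]))))[0,0]) for a in np.arange(.02,.09,.002)])
for d in(.035,.05):
    print("across lens",d,[int(cv2.getRectSubPix(g,(1,1),tuple(map(float,proj(W,[*(c+d*u+a*n),.2]))))[0,0]) for a in np.arange(-.03,.031,.002)])
E
```

```text
time: 11.95
ee_pos: [0.5755, 0.0819, 0.3296]
tcp_rot: [-3.14, 0.002, 1.517]
wrist_force: [-0.7, -0.1, -0.4]
width: 0.499
gripper_force: 0.0
[0.57545727 0.08190442 0.32960372] [ 0.0847817   0.56103756 -0.52651097  1.55389905  0.30404368  1.11090631
 -0.56550195]
lens [305.4  93. ]
A [339.6 100.9]
B [283.2  88.2]
C [295.2  27.6]
hous [318.1  23.2]
axis -0.008 [89, 87, 69, 31, 15, 16, 31, 50, 51, 42, 16, 16, 16, 16, 16, 17, 63, 221, 218, 217, 219, 219, 219, 219, 220, 222, 222, 222, 222, 220, 221, 220, 220, 218, 223]
axis 0 [88, 87, 66, 27, 25, 24, 45, 56, 56, 39, 25, 26, 26, 27, 24, 26, 82, 219, 218, 219, 218, 218, 219, 219, 218, 219, 220, 220, 220, 128, 107, 193, 208, 220, 220]
axis 0.008 [89, 86, 66, 22, 15, 16, 36, 49, 48, 39, 15, 16, 15, 16, 15, 16, 81, 219, 216, 214, 215, 216, 218, 219, 216, 218, 217, 218, 220, 221, 221, 221, 219, 161, 105]
across lens 0.035 [127, 127, 128, 129, 161, 219, 38, 43, 46, 49, 48, 51, 53, 55, 56, 57, 55, 52, 50, 48, 49, 48, 45, 42, 38, 102, 104, 104, 104, 116, 218]
across lens 0.05 [219, 219, 218, 219, 218, 220, 158, 12, 14, 14, 16, 17, 19, 21, 24, 26, 23, 20, 17, 16, 15, 14, 15, 13, 149, 218, 219, 218, 218, 217, 219]
```

```bash
python3 - <<'E'
from h import *
import json
s=json.load(open("pics/w7.json"));W=cam("wrist",s);g=cv2.imread("pics/w7.png",0)
u=np.array([-.27,-.963]);n=np.array([.963,-.27]);c=np.array([.5825,.205])
def prof(P,Q,z,m=200):
    L=np.array([proj(W,[*(np.array(P)+(np.array(Q)-P)*k/m),z]) for k in range(m+1)],np.float32)
    return cv2.remap(g,L[:,0].copy(),L[:,1].copy(),1).ravel().astype(float)
def edge(P,Q,z):
    d=np.gradient(cv2.GaussianBlur(prof(P,Q,z)[None],(0,0),3)[0]);k=np.argmax(abs(d));return k/200,d[k].round(1)
print("foot front edge (offset n, dist u)")
for o in np.arange(-.034,.035,.004):
    k,d=edge(c+.025*u+o*n,c+.065*u+o*n,.006);print(round(o,3),round(.025+.04*k,4),d,end=" | ")
print("\nfoot side -n: ")
for a in np.arange(-.01,.036,.005):
    k,d=edge(c+a*u-.02*n,c+a*u-.06*n,.006);print(round(a,3),round(-.02-.04*k,4),d,end=" | ")
print("\nhousing sides z=.223")
for a in np.arange(-.015,.02,.005):
    for sg in(-1,1):
        k,d=edge(c+a*u+sg*.010*n,c+a*u+sg*.04*n,.223);print(round(a,3),round(sg*(.010+.03*k),4),d,end=" | ")
print("\nbarrel z=.2")
for a in(.042,.044,.046,.048,.050):
    for sg in(-1,1):
        k,d=edge(c+a*u+sg*.008*n,c+a*u+sg*.03*n,.2);print(a,round(sg*(.008+.022*k),4),d,end=" | ")
print("\nfront edge of lens")
for o in np.arange(-.014,.015,.004):
    k,d=edge(c+.042*u+o*n,c+.062*u+o*n,.2);print(round(o,3),round(.042+.02*k,4),end=" | ")
E
```

```text
foot front edge (offset n, dist u)
-0.034 0.05 14.8 | -0.03 0.0502 15.7 | -0.026 0.0502 12.8 | -0.022 0.0498 14.3 | -0.018 0.05 14.3 | -0.014 0.0498 12.8 | -0.01 0.0498 12.7 | -0.006 0.0498 12.7 | -0.002 0.0496 13.4 | 0.002 0.0498 13.0 | 0.006 0.0496 12.9 | 0.01 0.0494 14.3 | 0.014 0.0496 16.3 | 0.018 0.05 14.6 | 0.022 0.0374 12.5 | 0.026 0.0376 10.8 | 0.03 0.0372 12.4 | 0.034 0.0374 12.2 | 
foot side -n: 
-0.01 -0.0532 6.4 | -0.005 -0.0536 6.0 | 0.0 -0.0526 6.1 | 0.005 -0.0484 4.6 | 0.01 -0.041 4.6 | 0.015 -0.0404 14.8 | 0.02 -0.042 18.1 | 0.025 -0.0422 15.1 | 0.03 -0.0402 12.3 | 0.035 -0.0404 12.5 | 
housing sides z=.223
-0.015 -0.01 0.0 | -0.015 0.0236 10.3 | -0.01 -0.0212 -3.2 | -0.01 0.0242 7.7 | -0.005 -0.0235 6.3 | -0.005 0.0235 10.1 | 0.0 -0.0248 9.1 | 0.0 0.024 9.9 | 0.005 -0.0229 6.8 | 0.005 0.0268 8.9 | 0.01 -0.0229 6.0 | 0.01 0.0266 8.4 | 0.015 -0.0229 5.6 | 0.015 0.0266 7.8 | 0.02 -0.0228 6.4 | 0.02 0.0269 7.9 | 
barrel z=.2
0.042 -0.0184 9.9 | 0.042 0.0284 10.4 | 0.044 -0.0183 11.0 | 0.044 0.028 8.6 | 0.046 -0.0171 17.7 | 0.046 0.0164 17.4 | 0.048 -0.0169 15.5 | 0.048 0.0167 17.9 | 0.05 -0.0179 14.1 | 0.05 0.0179 14.9 | 
front edge of lens
-0.014 0.0529 | -0.01 0.0527 | -0.006 0.0522 | -0.002 0.0522 | 0.002 0.0525 | 0.006 0.0525 | 0.01 0.0524 | 0.014 0.0522 |
```

Lens front measured at (0.568,0.154) with the lens axis heading (-0.27,-0.963). The focus is then (0.5355,0.039,0.2), fork yaw -105.7°, tool yaw -16°, TCP (0.476,0.056,0.1935). Going back to the shank.

```bash
python3 -m jog '[[[-0.82,0.25,0.95],[0,0,0]],[[-0.82,0.25,0.95],[0,0,0]],[[-0.82,0.25,0.95],[0,0,0]],[[-0.82,0.25,0.95],[0,0,0]],[[-0.82,0.25,0.95],[0,0,0]],[[-0.82,0.25,0.95],[0,0,0]],[[-0.82,0.25,0.95],[0,0,0]],[[-0.82,0.25,0.95],[0,0,0]],[[0,0,0],[0,0,0]],[[0,0,0],[0,0,0]]]'
python3 -m jog '[[[0,0,0],[0,0,0]],[[0,0,0],[0,0,0]]]'
```

```text
time: 13.25
ee_pos: [0.625, -0.1161, 0.1028]
tcp_rot: [-3.142, -0.001, 1.517]
wrist_force: [-0.0, 0.7, 1.3]
width: 0.501
gripper_force: 0.0
time: 13.5
ee_pos: [0.6256, -0.116, 0.1037]
tcp_rot: [3.14, -0.0, 1.518]
wrist_force: [-1.3, -0.7, 0.0]
width: 0.5
gripper_force: 0.0
```

```bash
python3 -m jog '[[[-0.03,-0.02,0.8],[0,0,0]],[[0,0,0.8],[0,0,0]],[[0,0,0.4],[0,0,0]],[[0,0,0.33],[0,0,0]],[[0,0,0],[0,0,0]],[[0,0,0],[0,0,0]]]'
python3 -m jog '[[[0,0,0],[0,0,0]],[[0,0,0],[0,0,0]],[[0,0,0],[0,0,0]],[[0,0,0],[0,0,0]],[[0,0,0],[0,0,0]]]' 0 80
```

```text
time: 14.25
ee_pos: [0.6251, -0.1179, 0.0334]
tcp_rot: [3.14, 0.0, 1.517]
wrist_force: [-0.2, 0.1, 0.0]
width: 0.503
gripper_force: 0.0
time: 14.88
ee_pos: [0.6251, -0.118, 0.0336]
tcp_rot: [3.14, 0.0, 1.516]
wrist_force: [-0.8, 0.0, 6.0]
width: 0.214
gripper_force: 80.3
```

```bash
python3 -m jog '[[[0,0,0],[0,0,0]],[[0,0,-0.2],[0,0,0]],[[0,0,-0.3],[0,0,0]],[[0,0,-0.5],[0,0,0]],[[0,0,-0.7],[0,0,0]],[[0,0,-0.7],[0,0,0]],[[0,0,-0.7],[0,0,0]],[[0,0,-0.7],[0,0,0]],[[0,0,0],[0,0,0]],[[0,0,0],[0,0,0]]]' 0 110
python3 - <<'E'
from h import *
s=read_state();b=get_image("wrist");cv2.imwrite("pics/w8.png",b)
W=cam("wrist",s);print(s["ee_pos"],s["tcp_rot"])
R=Ro.from_euler("xyz",s["tcp_rot"]).as_matrix()
g=cv2.cvtColor(b,6)
X=np.array(s["ee_pos"])+R@[.062,0,-.0344];p=proj(W,X);print("exp head px",p)
c=cv2.HoughCircles(cv2.resize(g[int(p[1])-60:int(p[1])+60,int(p[0])-60:int(p[0])+60],None,fx=3,fy=3,interpolation=2),3,1,400,param1=80,param2=15,minRadius=40,maxRadius=100)
if c is not None:
    q=c[0,0,:2]/3+p.astype(int)-60;print("circle",q,c[0,0,2]/3,(R.T@(onz(W,q,X[2])-s["ee_pos"])).round(4))
E
```

```text
time: 16.12
ee_pos: [0.624, -0.1181, 0.1466]
tcp_rot: [-3.141, 0.0, 1.517]
wrist_force: [-0.1, 0.2, -4.2]
width: 0.21
gripper_force: 108.1
[ 0.62396543 -0.11808134  0.14655551] [-3.14091441e+00  3.52563750e-04  1.51666836e+00]
exp head px [317.01670627 123.53115836]
circle [316.83333206 122.16666794] 33.133335 [ 0.0624 -0.0001 -0.0344]
```

Lift went fine: 0.42 kg on the wrist, the head still 62.4 mm ahead of the TCP and centred. I'll turn the fork on the spot, away from the camera, then carry it across.

```bash
python3 -m jog '[[[0,0,-0.1],[0,0,0.5]],[[0,0,-0.2],[0,0,1]],[[0,0,-0.2],[0,0,1]],[[0,0,-0.2],[0,0,1]],[[0,0,-0.2],[0,0,1]],[[0,0,-0.2],[0,0,1]],[[0,0,-0.2],[0,0,1]],[[0,0,-0.2],[0,0,1]],[[0,0,-0.1],[0,0,1]],[[0,0,0],[0,0,1]]]'
python3 -m jog '[[[0,0,0],[0,0,1]],[[0,0,0],[0,0,1]],[[0,0,0],[0,0,1]],[[0,0,0],[0,0,1]],[[0,0,0],[0,0,1]],[[0,0,0],[0,0,1]],[[0,0,0],[0,0,1]],[[0,0,0],[0,0,1]],[[0,0,0],[0,0,1]],[[0,0,0],[0,0,1]]]'
python3 -m jog '[[[0,0,0],[0,0,0.5]],[[0,0,0],[0,0,0.5]],[[0,0,0],[0,0,0]],[[0,0,0],[0,0,0]]]'
python3 - <<'E'
from h import *
s=read_state();R=Ro.from_euler("xyz",s["tcp_rot"]).as_matrix()
d=R.T@(np.array([.4753,.0559,.1946])-s["ee_pos"]);print((d/.03).round(2),s["joints"].round(2) if hasattr(s["joints"],"round") else s["joints"])
E
```

```text
time: 17.42
ee_pos: [0.6243, -0.1175, 0.1945]
tcp_rot: [-3.141, 0.0, 0.684]
wrist_force: [-0.0, 0.1, -4.0]
width: 0.207
gripper_force: 108.2
time: 18.68
ee_pos: [0.6241, -0.1172, 0.1941]
tcp_rot: [-3.141, 0.001, -0.189]
wrist_force: [0.0, -0.5, -3.6]
width: 0.207
gripper_force: 108.2
time: 19.18
ee_pos: [0.6245, -0.1179, 0.1947]
tcp_rot: [-3.142, -0.0, -0.272]
wrist_force: [-0.2, 0.6, -3.0]
width: 0.205
gripper_force: 108.2
[-6.35 -4.24  0.  ] [ 0.1   0.74  0.03  1.58 -0.03  0.82 -1.7 ]
```

```bash
python3 -m jog '[[[-0.4,-0.26,0],[0,0,0]],[[-0.8,-0.54,0],[0,0,0]],[[-0.9,-0.6,0],[0,0,0]],[[-0.9,-0.6,0],[0,0,0]],[[-0.9,-0.6,0],[0,0,0]],[[-0.9,-0.6,0],[0,0,0]],[[-0.8,-0.54,0],[0,0,0]],[[-0.75,-0.5,0],[0,0,0]],[[0,0,0],[0,0,0]],[[0,0,0],[0,0,0]]]'
python3 -m jog '[[[0,0,0],[0,0,0]],[[0,0,0],[0,0,0]],[[0,0,0],[0,0,0]]]'
python3 - <<'E'
from h import *
s=read_state();b=get_image("wrist");a=get_image("scene");cv2.imwrite("pics/s9.png",a);cv2.imwrite("pics/w9.png",b)
t=get_image("top");cv2.imwrite("pics/t9.png",t)
R=Ro.from_euler("xyz",s["tcp_rot"]).as_matrix();W=cam("wrist",s);g=cv2.cvtColor(b,6)
print(s["tcp_rot"],"todo",(R.T@(np.array([.4753,.0559,.1946])-s["ee_pos"])/.03).round(3))
X=np.array(s["ee_pos"])+R@[.0625,0,-.0344];p=proj(W,X);print("exp head px",p)
c=cv2.HoughCircles(cv2.resize(g[int(p[1])-60:int(p[1])+60,int(p[0])-60:int(p[0])+60],None,fx=3,fy=3,interpolation=2),3,1,400,param1=80,param2=15,minRadius=40,maxRadius=120)
if c is not None:
    q=c[0,0,:2]/3+p.astype(int)-60;print("circle",q,c[0,0,2]/3,(R.T@(onz(W,q,X[2])-s["ee_pos"])).round(4))
print("lens px",proj(W,[.5684,.1544,.2]))
print("scene head exp",proj(cam("scene"),X),"top",proj(cam("top"),X))
json_=dict(ee_pos=list(map(float,s["ee_pos"])),tcp_rot=list(map(float,s["tcp_rot"])))
import json;json.dump(json_,open("pics/w9.json","w"))
E
```

```text
time: 20.42
ee_pos: [0.4755, 0.0558, 0.1951]
tcp_rot: [-3.141, -0.001, -0.272]
wrist_force: [0.1, -0.3, -3.5]
width: 0.21
gripper_force: 108.2
time: 20.8
ee_pos: [0.4754, 0.0555, 0.1946]
tcp_rot: [3.142, -0.0, -0.273]
wrist_force: [-0.7, -0.4, -3.1]
width: 0.206
gripper_force: 108.2
[ 3.14150688e+00 -1.42622781e-04 -2.73039896e-01] todo [-0.006 -0.013  0.001]
exp head px [318.9467899  120.73960579]
circle [315.83333206 121.83333206] 34.2 [ 0.0622 -0.001  -0.0344]
lens px [ 17.99076897 117.57287345]
scene head exp [304.31079049 189.14479858] top [290.63230553 206.77356146]
```

```bash
python3 - <<'E'
from h import *
import json
s=json.load(open("pics/w9.json"));W=cam("wrist",s);g=cv2.imread("pics/w9.png",0)
u=np.array([-.27,-.963]);n=np.array([.963,-.27]);L=np.array([.5684,.1544])
v=lambda p,z:int(cv2.getRectSubPix(g,(1,1),tuple(map(float,proj(W,[*p,z]))))[0,0])
print("px",proj(W,[*L,.1825]),proj(W,[*(L+.017*n),.2]),proj(W,[*(L-.017*n),.2]))
print("bottom rim a=.02..-.02",[v(L+a*u,.1825) for a in np.arange(.02,-.011,-.002)])
for z in(.2,):print("across",[v(L+.0*u+o*n,z) for o in np.arange(-.03,.031,.002)])
# head contour fit
m=cv2.Canny(g[75:165,270:365],40,120);
# rack/others unchanged: compare top images
a,b=[cv2.imread(f"pics/{k}.png",0) for k in("top","t9")]
T=cam("top")
for nm,X in(("short",[.4895,.0095,.048]),("green",[.47,-.1,.06]),("turq",[.41,-.05,.06])):
    x,y=proj(T,X).astype(int);r=cv2.matchTemplate(b[y-14:y+15,x-14:x+15],a[y-9:y+10,x-9:x+10],5);print(nm,(x,y),cv2.minMaxLoc(r)[1::2])
E
```

```text
px [ 51.76240457 116.88767113] [ 7.80385069 72.30519048] [ 27.52667162 159.94763353]
bottom rim a=.02..-.02 [23, 23, 23, 22, 24, 23, 23, 23, 24, 22, 19, 10, 59, 60, 60, 60]
across [113, 120, 122, 121, 80, 114, 73, 10, 9, 59, 59, 60, 59, 59, 59, 59, 60, 60, 60, 59, 60, 59, 8, 10, 125, 125, 87, 116, 125, 100, 124]
short (np.int64(307), np.int64(238)) (0.180071160197258, (10, 5))
green (np.int64(352), np.int64(241)) (0.9998367428779602, (5, 5))
turq (np.int64(334), np.int64(267)) (0.9998118281364441, (5, 5))
```

The lens centre and front check out from this second view to within about 2 mm. The fork is still, level and at the focus, so I'm handing in.

```bash
python3 -c "
from bench import *
print(max(abs(x) for x in read_state()['dq']));print(job_done())"
```

```text
0.004088674228928649
the job is handed in; nothing more can be done
None
```

The job is handed in at about 21 s: by my measurements the long pin is fully home and released, and the fork is held still and level with its eye within about 2 mm of the focus and a flat side facing the lens. The short pin was hidden in the last check image, but nothing touched it after it was last seen in its hole.

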